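Put the chrome sockets back in the socket tray

TASK

The fitter's four bright chrome sockets have been left about the table. Stand each one in the pocket of the blue tray that is made for its size (smallest in smallest, and so on up), right down on the pocket's floor with the square drive hole up as it is now. The two black impact sockets belong to another set: leave them standing where they are.

Things in the scene. Friction and masses are not known exactly. Their poses are not given: they have to be found in the camera images.
- socket22_mid (a point): the smallest of the four bright chrome sockets (for 13 mm nuts): a plain upright cylinder 22 mm across and 50 mm tall, about 90 g, loose on the table with its square drive hole up; this point is its centre, 25 mm above its foot; z up along its axis. Its foot is chamfered 3 mm; it can be gripped round the side in any direction
- socket31_mid (a point): the second smallest of the four bright chrome sockets (for 21 mm nuts): a plain upright cylinder 31 mm across and 52 mm tall, about 140 g, loose on the table with its square drive hole up; this point is its centre, 26 mm above its foot; z up along its axis. Its foot is chamfered 3 mm; it can be gripped round the side in any direction
- socket40_mid (a point): the second largest of the four bright chrome sockets (for 28 mm nuts): a plain upright cylinder 40 mm across and 56 mm tall, about 240 g, loose on the table with its square drive hole up; this point is its centre, 28 mm above its foot; z up along its axis. Its foot is chamfered 3 mm; it can be gripped round the side in any direction
- socket49_mid (a point): the largest of the four bright chrome sockets (for 36 mm nuts): a plain upright cylinder 49 mm across and 60 mm tall, about 360 g, loose on the table with its square drive hole up; this point is its centre, 30 mm above its foot; z up along its axis. Its foot is chamfered 3 mm; it can be gripped round the side in any direction
- pocket22 (a point): the smallest pocket, for the 22 mm socket: a round flat-bottomed hole 29.5 mm across and 20 mm deep with a yellow floor, in an 86 mm square dark foam block, one of four blocks that sit two by two, 87 mm apart, in the blue steel tray, which is fixed to the table (the blocks' order changes). This point is the centre of the hole's mouth, level with the block's top, 32 mm above the table; the tray's rim is 36 mm high. Axes: z up, x and y along the tray's sides
- pocket31 (a point): the second smallest pocket, for the 31 mm socket: a round flat-bottomed hole 38.5 mm across and 20 mm deep with a yellow floor, in an 86 mm square dark foam block, one of four blocks that sit two by two, 87 mm apart, in the blue steel tray, which is fixed to the table (the blocks' order changes). This point is the centre of the hole's mouth, level with the block's top, 32 mm above the table; the tray's rim is 36 mm high. Axes: z up, x and y along the tray's sides
- pocket40 (a point): the second largest pocket, for the 40 mm socket: a round flat-bottomed hole 47.5 mm across and 20 mm deep with a yellow floor, in an 86 mm square dark foam block, one of four blocks that sit two by two, 87 mm apart, in the blue steel tray, which is fixed to the table (the blocks' order changes). This point is the centre of the hole's mouth, level with the block's top, 32 mm above the table; the tray's rim is 36 mm high. Axes: z up, x and y along the tray's sides
- pocket49 (a point): the largest pocket, for the 49 mm socket: a round flat-bottomed hole 56.5 mm across and 20 mm deep with a yellow floor, in an 86 mm square dark foam block, one of four blocks that sit two by two, 87 mm apart, in the blue steel tray, which is fixed to the table (the blocks' order changes). This point is the centre of the hole's mouth, level with the block's top, 32 mm above the table; the tray's rim is 36 mm high. Axes: z up, x and y along the tray's sides
- impact31_mid (a point): a dull black impact socket, 31 mm across and 52 mm tall, loose and upright; otherwise the twin of the 31 mm chrome one, but of another set: not to be moved. This point is its centre, 26 mm above its foot
- impact40_mid (a point): a dull black impact socket, 40 mm across and 56 mm tall, loose and upright; otherwise the twin of the 40 mm chrome one, but of another set: not to be moved. This point is its centre, 28 mm above its foot
Things that resemble listed ones, but are neither listed nor needed, are in the scene too. Leave any pink or red look-alike of the part that bears socket31_mid alone.

How it is judged:
By the outcome, as a careful person would: the job done as asked, in the order asked, and still so for the second after the job is handed in, with the robot touching nothing.
It also fails if it takes over 120 s, if anything falls off the work surface, if the arm or the gripper's body presses on something with over 40 N, if the wrist force passes 120 N, or if a joint passes its speed limit or range.

ROBOT

A 7-joint arm with a two-finger parallel gripper is mounted at the origin on the work surface; the furniture and walls round the work are solid. World frame = base frame: x ahead of the robot, y to its left, z up, the work surface at z = 0. Lengths are in m, angles in rad, forces in N, time in s.
With the tool pointing down it reaches from about 0.425 to 0.875 m from the base axis. Payload 8.4 kg.
Tool frame: the origin (TCP) lies midway between the tips of the shut fingers; the grasp point (between the pads) lies 19 mm behind it (arm.pinch_z is the z of the grasp point in the tool frame, in m); z points along the fingers, y is the line along which they close (so a half turn about z gives the same grasp; the last joint's range is limited). The gripper opens to 87 mm and grips with 3 to 60 N. Pads are 19 mm wide; open, the fingers measure 117 mm over their backs; the gripper's body (75 mm by 190 mm) begins 51 mm behind the grasp point.
Start: joints at [-1.389, 0.333, 0.04, 1.465, -0.013, 1.343, -0.059], TCP at [0.18, 0.625, 0.223] pointing down, gripper open.
Joint ranges: [-2.58, 2.58], [-0.38, 2.09], [-1.3, 1.39], [0.25, 2.4], [-1.5, 4.64], [0.08, 2.09], [-2.65, 2.65]. Speed limits (rad/s): [2.22, 2.22, 2.79, 2.79, 3.14, 3.14, 3.14].

INTERFACE

Orientations are given as a 3x3 rotation matrix whose columns are the frame's x, y, z axes.
In Python, from rig import arm gives the robot as it stands. The module is installed in compiled form; this text tells all that it offers.
- The arm moves only by the tool carry_out, never from a script. Its argument "series" is a list of rows, each a list of 7 numbers: the turn, a rotation vector about the world's x, y, z in degrees, then the shift along the world's x, y, z in m, then the gripper's target within -1 to 1 (fully open at 1, half-way at 0, shut at -1). A call has 1 to 20 rows; each row shifts and turns the commanded pose from where the row before left it; what a row does not reach is not made up. A row lasts 1/12 s, in which the tool goes at most 41.7 mm and 7.16 degrees, less where a joint would pass 70% of its speed; a pose out of reach is approached as far as the arm can. A call is refused whole if a number of a shift passes 0.0417 or a number of a turn 7.16, either way. A call with a gripper value outside its range is refused whole. The fingers move at their own pace and stop on an object; "newtons" is the grip in N (left out, the last holds). Time passes only in rows, so rows that do not move let the fingers close. It gives the time, the measured TCP pose, the force, the opening and the grip force at its end, in the units of the state.
- arm.observe(): the state, without advancing time (a new reading comes with each control period).
- arm.camera(name): name is "scene" or "top" or "wrist"; returns the picture (480x640x3 uint8, red, green, blue); there is no depth.
- arm.camera_info(name): a dict with "vertical_fov" (degrees; the focal length in pixels is half the picture's height over the tangent of half this angle, whatever the lens; pixels are square), "cx", "cy" (the principal point, pixels), "D" ([k1, k2, p1, p2, k3] as OpenCV has them; the pictures are not rectified), "rvec" (rotation vector, rad) and "tvec" (3), from world to camera coordinates, as OpenCV has them. Camera axes: x right, y down, z forward; pixel columns grow to the right and rows downward; lengths in m; the calibration is good to about 2 mm. A picture is of the moment at which its call begins: read the wrist's pose just before it. camera_info takes no time and is no camera call; for the wrist camera it gives the pose at the moment of the call.
- arm.finish_job(): hands the job in; it is judged then, once.
The state is a dict: "time_s": time; "joints": joint angles; "joint_vel": joint speeds; "joint_efforts": joint torques, N m; "tcp_pos": TCP position; "ee_rot": TCP orientation; "ft_force": force on the tool from outside, world axes, zero at the start; "wrist_torque": the same for the moment, N m; "opening": finger opening in m; "grip_force": force on a finger pad.
Only numpy, scipy, OpenCV 4.12 (cv2) and the standard library are available. Lean on these libraries where they do the work, as an engineer would, in place of code of your own. Each camera call takes 0.05 s, during which the arm holds its last target. There are 200 camera calls.

## Working session

There is one attempt and no reset: what is moved stays moved. The work goes in short steps, Python scripts to look and compute and a tool call to move; the robot and the scene stay as the last step left them, time stands still between calls to the robot, and variables do not carry over. Pictures are saved under pics/ and viewed, at most 14 in all, crops included, and the job is handed in when it is done.

Besides the shell and the picture viewer there is one more tool, called after "Call:" in YAML: its name, and indented under it one key for each argument. carry_out: Moves the arm, as the interface text tells. Its arguments: {"type":"object","properties":{"series":{"type":"array","items":{"type":"array","items":{"type":"number"}}},"newtons":{"type":"number"}},"required":["series"]}

```bash
mkdir -p pics
python3 - <<'E'
from rig import arm
import cv2
for n in("scene","top"):
    cv2.imwrite(f"pics/{n}0.png",arm.camera(n)[:,:,::-1])
    print(n,arm.camera_info(n))
s=arm.observe();print({k:s[k] for k in("time_s","tcp_pos","ee_rot","opening","ft_force")},arm.pinch_z)
E
```

```text
scene {'vertical_fov': 44.22540407207367, 'cx': 311.45909006046696, 'cy': 227.4483703730652, 'D': array([-0.12813308,  0.        ,  0.        ,  0.        ,  0.        ]), 'rvec': array([ 2.07113972, -0.44110359,  0.28256198]), 'tvec': array([-0.48505859,  0.1162515 ,  1.13824342])}
top {'vertical_fov': 52.61249405648728, 'cx': 324.3040280335884, 'cy': 232.71667294941278, 'D': array([-0.02902433,  0.        ,  0.        ,  0.        ,  0.        ]), 'rvec': array([ 2.13257489, -2.12619484,  0.11377659]), 'tvec': array([-0.02849028,  0.53060803,  1.01735659])}
{'time_s': 0.1, 'tcp_pos': array([0.18003843, 0.62414718, 0.22173832]), 'ee_rot': array([[-9.60829982e-01,  2.77138307e-01, -3.24395612e-04],
       [ 2.77138485e-01,  9.60828935e-01, -1.42025856e-03],
       [-8.19193628e-05, -1.45452952e-03, -9.99998939e-01]]), 'opening': 0.08732583466090516, 'ft_force': array([-0.17307278, -0.27322211, -0.19167114])} -0.0187
```

View pics/top0.png

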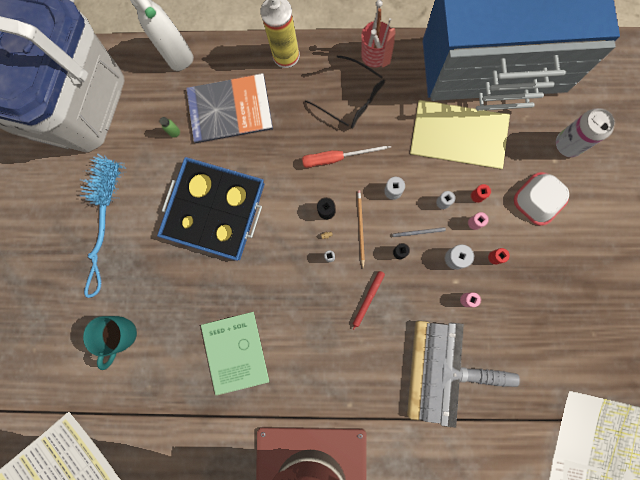

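View pics/scene0.png

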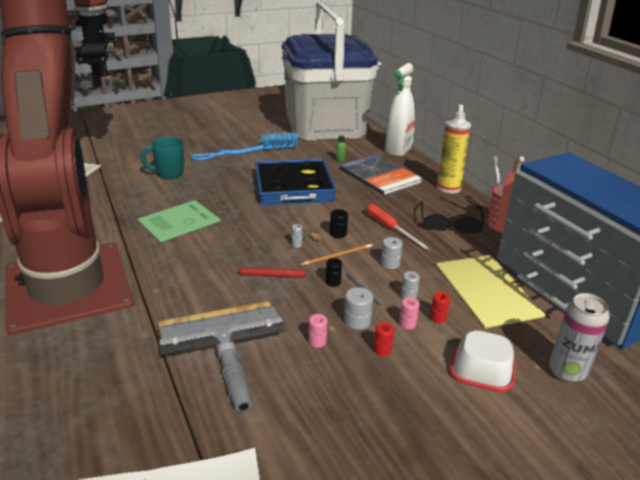

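The top view shows the tray at about (212,209). By yellow area its pockets are 49 at (200,185), 40 at (236,196), 31 at (224,232) and 22 at (187,222). The chrome sockets are at (461,256) for 49, (396,187) for 40, (447,199) for 31 and (329,257) for 22. The black ones are at (326,208) and (401,251), and the red and pink look-alikes are on the right.

```bash
cat > h.py <<'E'
import numpy as np,cv2
from rig import arm
def cal(n):
    i=arm.camera_info(n);f=240/np.tan(np.radians(i["vertical_fov"]/2))
    return np.array([[f,0,i["cx"]],[0,f,i["cy"]],[0,0,1]]),np.array(i["D"],float),cv2.Rodrigues(np.array(i["rvec"],float))[0],np.array(i["tvec"],float)
def ray(c,uv,z):
    K,D,R,t=c
    p=cv2.undistortPoints(np.array(uv,float).reshape(-1,1,2),K,D).reshape(-1,2)
    d=np.c_[p,np.ones(len(p))]@R; C=-R.T@t
    return C+d*((z-C[2])/d[:,2])[:,None]
def proj(c,P):
    K,D,R,t=c
    return cv2.projectPoints(np.array(P,float).reshape(-1,1,3),R,t,K,D)[0].reshape(-1,2)
def blobs(m,amin):
    n,l,s,c=cv2.connectedComponentsWithStats(m.astype(np.uint8))
    return [(s[i,4],c[i],l==i) for i in range(1,n) if s[i,4]>=amin]
E
python3 - <<'E'
from h import *
c=cal("top");im=cv2.imread("pics/top0.png");hsv=cv2.cvtColor(im,cv2.COLOR_BGR2HSV)
H,S,V=[hsv[...,i].astype(int) for i in range(3)]
blue=(H>100)&(H<125)&(S>120)&(V>50)
blue[:, :150]=0;blue[:,280:]=0;blue[:150]=0;blue[270:]=0
pts=np.argwhere(blue)[:,::-1]
r=cv2.minAreaRect(cv2.convexHull(pts.astype(np.int32)));W=ray(c,cv2.boxPoints(r),.036)
print("tray",r,W[:,:2].round(4),W.mean(0).round(4),[np.linalg.norm(W[i]-W[i-1]).round(4) for i in range(4)])
y=(H>20)&(H<35)&(S>120)&(V>120);y[:, :150]=0;y[:,280:]=0;y[:150]=0;y[270:]=0
for a,p,_ in blobs(y,20): print("floor",a,p.round(1),ray(c,p,.012).round(4))
for n,(u,v),h in(("40",(396,187),.056),("31",(447,199),.052),("49",(461,256),.060),("22",(329,257),.050),("b40",(326,208),.056),("b31",(401,251),.052),("r1",(482,191),.052),("p1",(480,219),.052),("r2",(499,255),.052),("p2",(472,299),.052)):
    w=12
    sub=np.zeros(V.shape,bool);sub[v-w:v+w,u-w:u+w]=1
    g=sub&(S<60)&(V>110)
    d=sub&(V<70)
    bb=[(a,p.round(1)) for a,p,_ in blobs(d,3)]
    print(n,ray(c,(u,v),h)[0].round(4),bb,g.sum())
cv2.imwrite("pics/crop1.png",cv2.resize(im[170:320,300:520],None,fx=3.6,fy=3.6,interpolation=cv2.INTER_CUBIC))
E
```

```text
tray ((210.7455596923828, 208.01425170898438), (86.38043975830078, 84.88906860351562), 17.35402488708496) [[0.5243 0.3436]
 [0.7093 0.2958]
 [0.6485 0.1066]
 [0.4678 0.1578]] [0.5875 0.226  0.036 ] [np.float64(0.1942), np.float64(0.1911), np.float64(0.1988), np.float64(0.1878)]
floor 400 [199.4 185.2] [[0.6441 0.2605 0.012 ]]
floor 291 [235.7 195.7] [[0.6193 0.1759 0.012 ]]
floor 100 [187.  221.5] [[0.56   0.2852 0.012 ]]
floor 187 [223.6 232.2] [[0.5354 0.2006 0.012 ]]
40 [ 0.6276 -0.1816  0.056 ] [(np.int32(20), array([395. , 185.5]))] 279
31 [ 0.6019 -0.2909  0.052 ] [(np.int32(17), array([447.2, 197.7]))] 156
49 [ 0.4783 -0.3146  0.06  ] [(np.int32(22), array([461.7, 255.9]))] 410
22 [ 0.4766 -0.0377  0.05  ] [(np.int32(23), array([329. , 255.4])), (np.int32(6), array([319.5, 254. ]))] 126
b40 [ 0.5818 -0.0309  0.056 ] [(np.int32(321), array([325.7, 208.3]))] 0
b31 [ 0.4895 -0.1905  0.052 ] [(np.int32(197), array([400.5, 251. ]))] 15
r1 [ 0.6194 -0.3664  0.052 ] [(np.int32(14), array([482.9, 190.9]))] 0
p1 [ 0.5583 -0.3596  0.052 ] [(np.int32(16), array([480.3, 219.3]))] 0
r2 [ 0.4812 -0.3965  0.052 ] [(np.int32(20), array([501.6, 255.3])), (np.int32(8), array([488.9, 263.6]))] 7
p2 [ 0.389  -0.3365  0.052 ] [(np.int32(19), array([472.6, 299.2]))] 0
```

View pics/crop1.png

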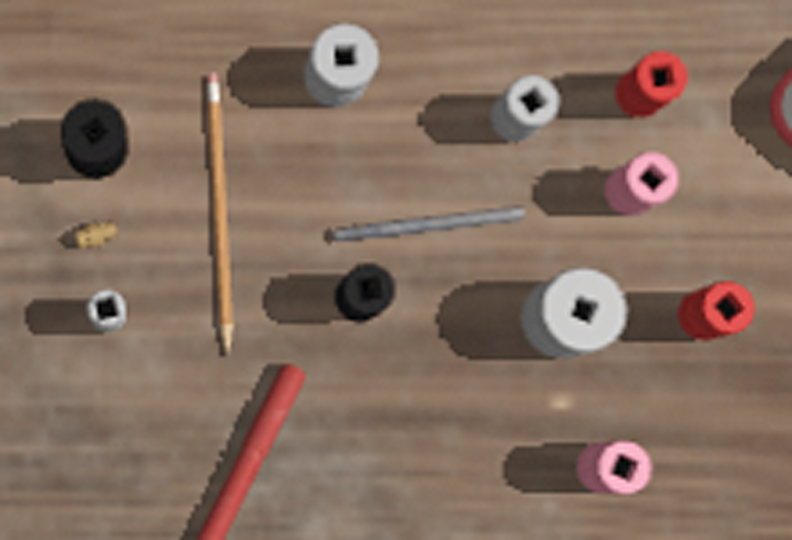

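The crop shows all four chrome tops with their dark square holes, and nothing stands close beside them. The tool's yaw already lines up with the tray. The visible floor lens is centred at a ray height of 22 mm, halfway between mouth and floor. Next I'll go over the tray and check from near.

Call:
carry_out:
  series:
    - [0, 0, 0, 0.027, -0.026, 0, 0.5]
    - [0, 0, 0, 0.027, -0.026, 0, 0.5]
    - [0, 0, 0, 0.027, -0.026, 0, 0.5]
    - [0, 0, 0, 0.027, -0.026, 0, 0.5]
    - [0, 0, 0, 0.027, -0.026, 0, 0.5]
    - [0, 0, 0, 0.027, -0.026, 0, 0.5]
    - [0, 0, 0, 0.027, -0.026, 0, 0.5]
    - [0, 0, 0, 0.027, -0.026, 0, 0.5]
    - [0, 0, 0, 0.027, -0.026, 0, 0.5]
    - [0, 0, 0, 0.027, -0.026, 0, 0.5]
    - [0, 0, 0, 0.027, -0.026, 0, 0.5]
    - [0, 0, 0, 0.027, -0.026, 0, 0.5]
    - [0, 0, 0, 0.027, -0.026, 0, 0.5]
    - [0, 0, 0, 0.027, -0.026, 0, 0.5]
    - [0, 0, 0, 0.02, -0.02, 0, 0.5]
    - [0, 0, 0, 0, 0, 0, 0.5]
    - [0, 0, 0, 0, 0, 0, 0.5]
    - [0, 0, 0, 0, 0, 0, 0.5]
  newtons: 20

```text
time_s: 1.6
tcp_pos: [0.5775, 0.2411, 0.222]
ee_rot: [[-0.961, 0.277, -0.001], [0.277, 0.961, 0.0], [0.001, -0.0, -1.0]]
ft_force: [-0.7, 0.7, -0.4]
opening: 0.0651
grip_force: 0.0
```

Run:
```python
from h import *
s=arm.observe();c=cal("wrist");cv2.imwrite("pics/w1.png",arm.camera("wrist")[:,:,::-1])
print(s["tcp_pos"].round(4),s["opening"],-c[2].T@c[3]); np.savez("w1.npz",K=c[0],D=c[1],R=c[2],t=c[3])
ct=cal("top")
for p in((199.4,185.2),(235.7,195.7),(187.,221.5),(223.6,232.2)):print(ray(ct,p,.022).round(4),end=' ')
for p,h in(((329,255.4),.05),((447.2,197.7),.052),((395,185.5),.056),((461.7,255.9),.06)): print("sock",ray(ct,p,h).round(4),end='')
```

```text
[0.5775 0.2411 0.222 ] 0.065149890119823 [0.50926969 0.26116058 0.38407183]
[[0.6416 0.2574 0.022 ]] [[0.617  0.1736 0.022 ]] [[0.5583 0.282  0.022 ]] [[0.5341 0.1981 0.022 ]] sock [[ 0.48   -0.0377  0.05  ]]sock [[ 0.6048 -0.2914  0.052 ]]sock [[ 0.6309 -0.1795  0.056 ]]sock [[ 0.4785 -0.3161  0.06  ]]
```

View pics/w1.png

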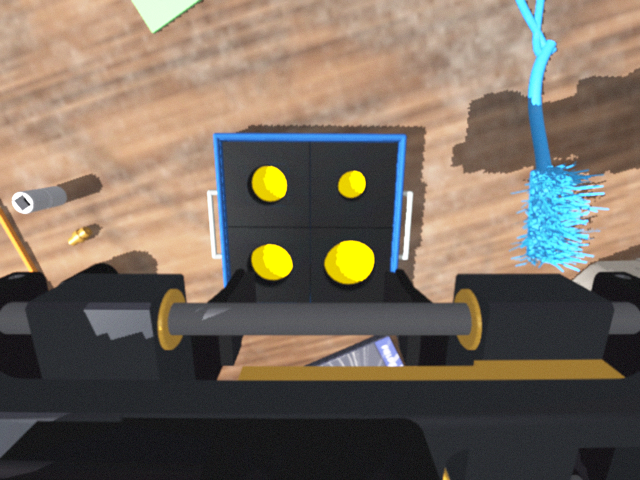

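The wrist view shows the tray with floors at about (269,184), (352,184), (272,262) and (350,262), and the 22 mm socket at (22,203). I'll measure the floors here and compare with the top view.

Run:
```python
from h import *
z=np.load("w1.npz");c=(z["K"],z["D"],z["R"],z["t"]);im=cv2.imread("pics/w1.png")
H,S,V=[x.astype(int) for x in cv2.split(cv2.cvtColor(im,cv2.COLOR_BGR2HSV))]
y=(H>20)&(H<35)&(S>150)&(V>100);y[:, :225]=0;y[:,395:]=0;y[:140]=0;y[290:]=0
P=[]
for a,p,_ in blobs(y,60): P.append(ray(c,p,.022)[0]);print(a,p.round(1),P[-1].round(4))
print(np.mean(P,0)); print("22",ray(c,(23,203),.05))
```

```text
1029 [269.1 183.3] [0.5339 0.2002 0.022 ]
624 [351.6 183.8] [0.5582 0.2828 0.022 ]
1758 [349.4 261.7] [0.6408 0.2587 0.022 ]
1200 [271.4 261.6] [0.6167 0.1756 0.022 ]
[0.58740206 0.22934131 0.022     ]
22 [[ 0.48243855 -0.03514106  0.05      ]]
```

Call:
carry_out:
  series:
    - [0, 0, 0, -0.004, -0.037, 0, -0.1]
    - [0, 0, 0, -0.004, -0.037, 0, -0.1]
    - [0, 0, 0, -0.004, -0.037, 0, -0.1]
    - [0, 0, 0, -0.004, -0.037, 0, -0.1]
    - [0, 0, 0, -0.004, -0.037, 0, -0.1]
    - [0, 0, 0, -0.004, -0.037, 0, -0.1]
    - [0, 0, 0, -0.004, -0.037, 0, -0.1]
    - [0, 0, 0, -0.004, -0.037, 0, -0.1]
    - [0, 0, 0, 0, 0, 0, -0.1]
    - [0, 0, 0, 0, 0, 0, -0.1]
    - [0, 0, 0, 0, 0, 0, -0.1]

```text
time_s: 2.57
tcp_pos: [0.5461, -0.0535, 0.2226]
ee_rot: [[-0.961, 0.275, 0.0], [0.275, 0.961, 0.001], [0.0, 0.001, -1.0]]
ft_force: [0.6, 0.7, 0.3]
opening: 0.0394
grip_force: 0.0
```

```bash
cat >> h.py <<'E'
def look(name,guess,h,w=0.022):
    "hole centre of the socket near guess (x,y), height h, in the wrist picture"
    s=arm.observe();c=cal("wrist");im=arm.camera("wrist")[:,:,::-1].copy();cv2.imwrite(f"pics/{name}.png",im)
    g=proj(c,[*guess,h])[0];r=int(w*480/.4)
    V=im.max(2).astype(int);u,v=g.round().astype(int)
    sub=np.zeros(V.shape,bool);sub[max(0,v-r):v+r,max(0,u-r):u+r]=1
    print("tcp",s["tcp_pos"].round(4),"open",round(s["opening"],4),"guess px",g.round(1))
    for a,p,m in blobs(sub&(V<75),12):
        q=ray(c,p,h)[0];print("dark",a,p.round(1),q.round(4),"tcp->",(q-s["tcp_pos"])[:2].round(4))
    S=im.max(2).astype(int)-im.min(2)
    for a,p,m in blobs((S<35)&(V>105)&sub,40):
        cn=cv2.convexHull(np.argwhere(m)[:,::-1].astype(np.int32));(e)=cv2.minEnclosingCircle(cn);print("grey",a,np.round(e[0],1),"r",round(e[1],1))
E
python3 -c "
from h import *;look('w22',(.48,-.037),.05)"
```

```text
tcp [ 0.5461 -0.0535  0.2226] open 0.0394 guess px [315.7 146.3]
dark 125 [316.4 147.4] [ 0.4812 -0.0367  0.05  ] tcp-> [-0.0649  0.0169]
grey 337 [317.  147.5] r 12.6
```

View pics/w22.png

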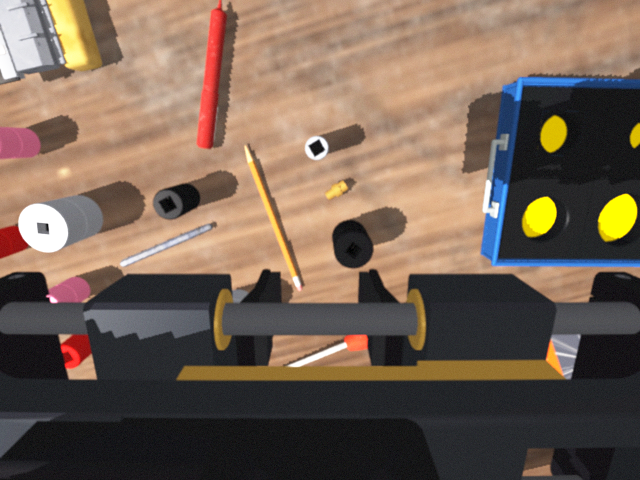

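The 22 mm socket's hole is at (316,147), which puts the socket at (0.481,-0.037), agreeing with the top view. The area around it is clear.

Call:
carry_out:
  series:
    - [0, 0, 0, -0.0217, 0.0056, 0, -0.1]
    - [0, 0, 0, -0.0217, 0.0056, 0, -0.1]
    - [0, 0, 0, -0.0217, 0.0056, 0, -0.1]
    - [0, 0, 0, 0, 0, -0.03, -0.1]
    - [0, 0, 0, 0, 0, -0.035, -0.1]
    - [0, 0, 0, 0, 0, -0.035, -0.1]
    - [0, 0, 0, 0, 0, -0.035, -0.1]
    - [0, 0, 0, 0, 0, -0.035, -0.1]
    - [0, 0, 0, 0, 0, -0.0265, -0.1]
    - [0, 0, 0, 0, 0, 0, -0.1]
    - [0, 0, 0, 0, 0, 0, -0.1]

```text
time_s: 3.53
tcp_pos: [0.4802, -0.0374, 0.0255]
ee_rot: [[-0.961, 0.275, -0.003], [0.275, 0.961, -0.001], [0.003, -0.002, -1.0]]
ft_force: [-0.4, 0.0, 1.3]
opening: 0.039
grip_force: 0.0
```

Within 1 mm. Close and lift.

Call:
carry_out:
  series:
    - [0, 0, 0, 0, 0, 0, -1]
    - [0, 0, 0, 0, 0, 0, -1]
    - [0, 0, 0, 0, 0, 0, -1]
    - [0, 0, 0, 0, 0, 0, -1]
    - [0, 0, 0, 0, 0, 0, -1]
    - [0, 0, 0, 0, 0, 0, -1]
    - [0, 0, 0, 0, 0, 0.01, -1]
    - [0, 0, 0, 0, 0, 0.03, -1]
    - [0, 0, 0, 0, 0, 0.03, -1]
    - [0, 0, 0, 0, 0, 0.03, -1]
    - [0, 0, 0, 0, 0, 0, -1]
    - [0, 0, 0, 0, 0, 0, -1]
  newtons: 20

```text
time_s: 4.53
tcp_pos: [0.4822, -0.0386, 0.1282]
ee_rot: [[-0.961, 0.277, 0.004], [0.277, 0.961, 0.001], [-0.003, 0.002, -1.0]]
ft_force: [-0.5, 0.0, -1.4]
opening: 0.0213
grip_force: 20.0
```

Call:
carry_out:
  series:
    - [0, 0, 0, 0.0076, 0.0321, 0, -1]
    - [0, 0, 0, 0.0076, 0.0321, 0, -1]
    - [0, 0, 0, 0.0076, 0.0321, 0, -1]
    - [0, 0, 0, 0.0076, 0.0321, 0, -1]
    - [0, 0, 0, 0.0076, 0.0321, 0, -1]
    - [0, 0, 0, 0.0076, 0.0321, 0, -1]
    - [0, 0, 0, 0.0076, 0.0321, 0, -1]
    - [0, 0, 0, 0.0076, 0.0321, 0, -1]
    - [0, 0, 0, 0.0076, 0.0321, 0, -1]
    - [0, 0, 0, 0.0076, 0.0321, 0, -1]
    - [0, 0, 0, 0, 0, 0, -1]
    - [0, 0, 0, 0, 0, 0, -1]
    - [0, 0, 0, 0, 0, 0, -1]
    - [0, 0, 0, 0, 0, 0, -1]

```text
time_s: 5.7
tcp_pos: [0.5569, 0.2805, 0.1254]
ee_rot: [[-0.96, 0.279, -0.001], [0.279, 0.96, -0.001], [0.001, -0.002, -1.0]]
ft_force: [0.6, -0.3, 0.5]
opening: 0.0214
grip_force: 20.0
```

```bash
python3 -c "
from h import *
print(arm.observe()['tcp_pos']);cv2.imwrite('pics/t1.png',arm.camera('wrist')[:,:,::-1])
print(arm.observe()['tcp_pos'])"
```

```text
[0.55686295 0.28050443 0.1254165 ]
[0.55701244 0.28052537 0.12571312]
```

View pics/t1.png

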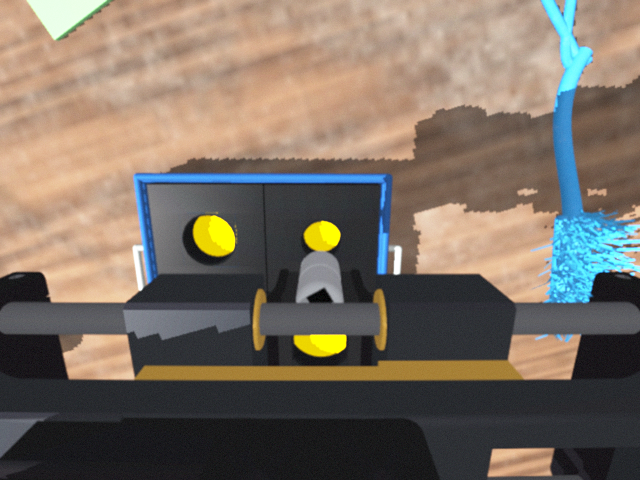

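The held socket hangs upright over the 22 mm pocket at (322,237).

Call:
carry_out:
  series:
    - [0, 0, 0, 0.0011, 0.002, 0, -1]
    - [0, 0, 0, 0, 0, 0, -1]
    - [0, 0, 0, 0, 0, -0.025, -1]
    - [0, 0, 0, 0, 0, -0.025, -1]
    - [0, 0, 0, 0, 0, -0.015, -1]
    - [0, 0, 0, 0, 0, -0.01, -1]
    - [0, 0, 0, 0, 0, -0.01, -1]
    - [0, 0, 0, 0, 0, 0, -1]
    - [0, 0, 0, 0, 0, 0, -1]

```text
time_s: 6.5
tcp_pos: [0.5584, 0.2843, 0.0415]
ee_rot: [[-0.961, 0.277, 0.0], [0.277, 0.961, 0.0], [-0.0, 0.0, -1.0]]
ft_force: [0.0, 0.1, -0.5]
opening: 0.0213
grip_force: 20.0
```

Call:
carry_out:
  series:
    - [0, 0, 0, 0, 0, -0.0035, -1]
    - [0, 0, 0, 0, 0, 0, -1]
    - [0, 0, 0, 0, 0, 0, -0.15]
    - [0, 0, 0, 0, 0, 0, -0.15]
    - [0, 0, 0, 0, 0, 0, -0.15]
    - [0, 0, 0, 0, 0, 0, -0.15]
    - [0, 0, 0, 0, 0, 0.03, -0.15]
    - [0, 0, 0, 0, 0, 0.04, -0.15]
    - [0, 0, 0, 0, 0, 0.04, -0.15]
    - [0, 0, 0, 0, 0, 0.04, -0.15]
    - [0, 0, 0, 0, 0, 0.035, 0.15]
    - [0, 0, 0, 0, 0, 0, 0.15]
    - [0, 0, 0, 0, 0, 0, 0.15]

```text
time_s: 7.58
tcp_pos: [0.5593, 0.2848, 0.2251]
ee_rot: [[-0.961, 0.277, 0.004], [0.277, 0.961, 0.003], [-0.003, 0.004, -1.0]]
ft_force: [-0.2, -0.2, -0.3]
opening: 0.0472
grip_force: 0.0
```

Call:
carry_out:
  series:
    - [0, 0, 0, 0.0069, -0.037, 0, 0.15]
    - [0, 0, 0, 0.0069, -0.037, 0, 0.15]
    - [0, 0, 0, 0.0069, -0.037, 0, 0.15]
    - [0, 0, 0, 0.0069, -0.037, 0, 0.15]
    - [0, 0, 0, 0.0069, -0.037, 0, 0.15]
    - [0, 0, 0, 0.0069, -0.037, 0, 0.15]
    - [0, 0, 0, 0.0069, -0.037, 0, 0.15]
    - [0, 0, 0, 0.0069, -0.037, 0, 0.15]
    - [0, 0, 0, 0.0069, -0.037, 0, 0.15]
    - [0, 0, 0, 0.0069, -0.037, 0, 0.15]
    - [0, 0, 0, 0.0069, -0.037, 0, 0.15]
    - [0, 0, 0, 0.0069, -0.037, 0, 0.15]
    - [0, 0, 0, 0.0069, -0.037, 0, 0.15]
    - [0, 0, 0, 0.0069, -0.037, 0, 0.15]
    - [0, 0, 0, 0.0069, -0.037, 0, 0.15]
    - [0, 0, 0, 0.0069, -0.037, 0, 0.15]
    - [0, 0, 0, 0, 0, 0, 0.15]
    - [0, 0, 0, 0, 0, 0, 0.15]
    - [0, 0, 0, 0, 0, 0, 0.15]
    - [0, 0, 0, 0, 0, 0, 0.15]

```text
time_s: 9.25
tcp_pos: [0.6687, -0.3058, 0.2215]
ee_rot: [[-0.961, 0.276, -0.001], [0.276, 0.961, 0.001], [0.001, 0.001, -1.0]]
ft_force: [0.1, 0.2, 0.7]
opening: 0.05
grip_force: 0.0
```

```bash
python3 -c "
from h import *;look('w31',(.605,-.291),.052)"
```

```text
tcp [ 0.6687 -0.3058  0.2215] open 0.05 guess px [314.5 149.6]
dark 230 [333.7 136.9] [ 0.5989 -0.2708  0.052 ] tcp-> [-0.0698  0.035 ]
dark 145 [314.9 150.5] [ 0.606  -0.2909  0.052 ] tcp-> [-0.0628  0.015 ]
dark 58 [335.8 154.2] [ 0.6145 -0.273   0.052 ] tcp-> [-0.0543  0.0328]
dark 196 [295.4 167.6] [ 0.6159 -0.3129  0.052 ] tcp-> [-0.0528 -0.0071]
grey 738 [315.  150.2] r 17.5
```

View pics/w31.png

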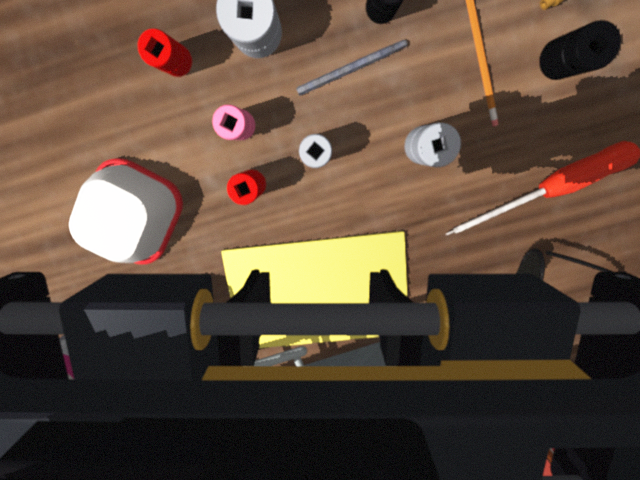

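The 31 mm chrome socket is at (315,150), so at (0.606,-0.291). The nearest red look-alike at (245,187) is clear of the fingers' path.

Call:
carry_out:
  series:
    - [0, 0, 0, -0.021, 0.005, 0, 0.15]
    - [0, 0, 0, -0.021, 0.005, 0, 0.15]
    - [0, 0, 0, -0.021, 0.005, 0, 0.15]
    - [0, 0, 0, 0, 0, 0, 0.15]
    - [0, 0, 0, 0, 0, -0.03, 0.15]
    - [0, 0, 0, 0, 0, -0.035, 0.15]
    - [0, 0, 0, 0, 0, -0.035, 0.15]
    - [0, 0, 0, 0, 0, -0.035, 0.15]
    - [0, 0, 0, 0, 0, -0.035, 0.15]
    - [0, 0, 0, 0, 0, -0.026, 0.15]
    - [0, 0, 0, 0, 0, 0, 0.15]
    - [0, 0, 0, 0, 0, 0, 0.15]

```text
time_s: 10.3
tcp_pos: [0.6054, -0.2913, 0.026]
ee_rot: [[-0.961, 0.276, -0.002], [0.276, 0.961, 0.001], [0.002, 0.0, -1.0]]
ft_force: [0.2, 0.3, 1.2]
opening: 0.0503
grip_force: 0.0
```

Call:
carry_out:
  series:
    - [0, 0, 0, 0, 0, 0, -1]
    - [0, 0, 0, 0, 0, 0, -1]
    - [0, 0, 0, 0, 0, 0, -1]
    - [0, 0, 0, 0, 0, 0, -1]
    - [0, 0, 0, 0, 0, 0, -1]
    - [0, 0, 0, 0, 0, 0, -1]
    - [0, 0, 0, 0, 0, 0.01, -1]
    - [0, 0, 0, 0, 0, 0.03, -1]
    - [0, 0, 0, 0, 0, 0.03, -1]
    - [0, 0, 0, 0, 0, 0.03, -1]
    - [0, 0, 0, 0, 0, 0, -1]
    - [0, 0, 0, 0, 0, 0, -1]
  newtons: 25

```text
time_s: 11.3
tcp_pos: [0.6065, -0.2934, 0.1292]
ee_rot: [[-0.961, 0.277, 0.004], [0.277, 0.961, -0.001], [-0.004, -0.0, -1.0]]
ft_force: [0.1, -0.2, -2.2]
opening: 0.0304
grip_force: 24.9
```

Call:
carry_out:
  series:
    - [0, 0, 0, -0.0052, 0.0352, 0, -1]
    - [0, 0, 0, -0.0052, 0.0352, 0, -1]
    - [0, 0, 0, -0.0052, 0.0352, 0, -1]
    - [0, 0, 0, -0.0052, 0.0352, 0, -1]
    - [0, 0, 0, -0.0052, 0.0352, 0, -1]
    - [0, 0, 0, -0.0052, 0.0352, 0, -1]
    - [0, 0, 0, -0.0052, 0.0352, 0, -1]
    - [0, 0, 0, -0.0052, 0.0352, 0, -1]
    - [0, 0, 0, -0.0052, 0.0352, 0, -1]
    - [0, 0, 0, -0.0052, 0.0352, 0, -1]
    - [0, 0, 0, -0.0052, 0.0352, 0, -1]
    - [0, 0, 0, -0.0052, 0.0352, 0, -1]
    - [0, 0, 0, -0.0052, 0.0352, 0, -1]
    - [0, 0, 0, -0.0052, 0.0352, 0, -1]
    - [0, 0, 0, 0, 0, 0, -1]
    - [0, 0, 0, 0, 0, 0, -1]
    - [0, 0, 0, 0, 0, 0, -1]
    - [0, 0, 0, 0, 0, 0, -1]

```text
time_s: 12.8
tcp_pos: [0.5327, 0.1985, 0.126]
ee_rot: [[-0.96, 0.279, -0.001], [0.279, 0.96, -0.001], [0.0, -0.001, -1.0]]
ft_force: [0.0, -0.3, -1.1]
opening: 0.0304
grip_force: 24.9
```

Call:
carry_out:
  series:
    - [0, 0, 0, 0.0005, 0, -0.025, -1]
    - [0, 0, 0, 0, 0, -0.025, -1]
    - [0, 0, 0, 0, 0, -0.015, -1]
    - [0, 0, 0, 0, 0, -0.01, -1]
    - [0, 0, 0, 0, 0, -0.0095, -1]
    - [0, 0, 0, 0, 0, 0, -1]
    - [0, 0, 0, 0, 0, 0, -1]

```text
time_s: 13.38
tcp_pos: [0.5336, 0.1997, 0.0423]
ee_rot: [[-0.961, 0.278, 0.0], [0.278, 0.961, -0.0], [-0.0, -0.0, -1.0]]
ft_force: [-0.6, 0.1, -0.5]
opening: 0.0302
grip_force: 24.9
```

Call:
carry_out:
  series:
    - [0, 0, 0, 0, 0, -0.004, -1]
    - [0, 0, 0, 0, 0, 0, -1]
    - [0, 0, 0, 0, 0, 0, 0.05]
    - [0, 0, 0, 0, 0, 0, 0.05]
    - [0, 0, 0, 0, 0, 0, 0.05]
    - [0, 0, 0, 0, 0, 0, 0.05]
    - [0, 0, 0, 0, 0, 0.03, 0.05]
    - [0, 0, 0, 0, 0, 0.04, 0.05]
    - [0, 0, 0, 0, 0, 0.04, 0.05]
    - [0, 0, 0, 0, 0, 0.04, 0.05]
    - [0, 0, 0, 0, 0, 0.035, 0.3]
    - [0, 0, 0, 0, 0, 0, 0.3]
    - [0, 0, 0, 0, 0, 0, 0.3]

```text
time_s: 14.47
tcp_pos: [0.5344, 0.2006, 0.2255]
ee_rot: [[-0.961, 0.277, 0.004], [0.277, 0.961, 0.002], [-0.003, 0.003, -1.0]]
ft_force: [0.6, -0.3, -1.4]
opening: 0.0542
grip_force: 0.0
```

Call:
carry_out:
  series:
    - [0, 0, 0, 0.0133, -0.0355, 0, 0.3]
    - [0, 0, 0, 0.0133, -0.0355, 0, 0.3]
    - [0, 0, 0, 0.0133, -0.0355, 0, 0.3]
    - [0, 0, 0, 0.0133, -0.0355, 0, 0.3]
    - [0, 0, 0, 0.0133, -0.0355, 0, 0.3]
    - [0, 0, 0, 0.0133, -0.0355, 0, 0.3]
    - [0, 0, 0, 0.0133, -0.0355, 0, 0.3]
    - [0, 0, 0, 0.0133, -0.0355, 0, 0.3]
    - [0, 0, 0, 0.0133, -0.0355, 0, 0.3]
    - [0, 0, 0, 0.0133, -0.0355, 0, 0.3]
    - [0, 0, 0, 0.0133, -0.0355, 0, 0.3]
    - [0, 0, 0, 0, 0, 0, 0.3]
    - [0, 0, 0, 0, 0, 0, 0.3]
    - [0, 0, 0, 0, 0, 0, 0.3]
    - [0, 0, 0, 0, 0, 0, 0.3]

```text
time_s: 15.72
tcp_pos: [0.6794, -0.1886, 0.2221]
ee_rot: [[-0.961, 0.275, -0.001], [0.275, 0.961, 0.001], [0.002, 0.001, -1.0]]
ft_force: [0.4, -0.1, -0.1]
opening: 0.0564
grip_force: 0.0
```

```bash
python3 -c "
from h import *;look('w40',(.631,-.1795),.056)
cv2.imwrite('pics/top1.png',arm.camera('top')[150:270,150:290,::-1].repeat(4,0).repeat(4,1))"
```

```text
tcp [ 0.6794 -0.1886  0.2221] open 0.0564 guess px [313.2 167.6]
dark 132 [314.2 168.7] [ 0.6322 -0.1789  0.056 ] tcp-> [-0.0472  0.0097]
grey 1338 [314.  168.2] r 22.2
```

View pics/w40.png

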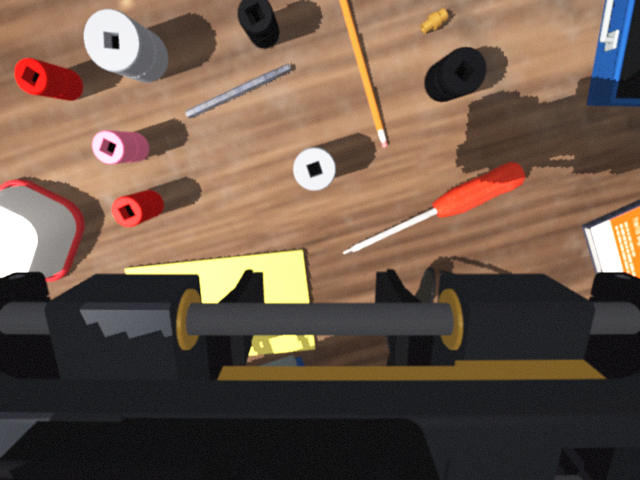

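View pics/top1.png

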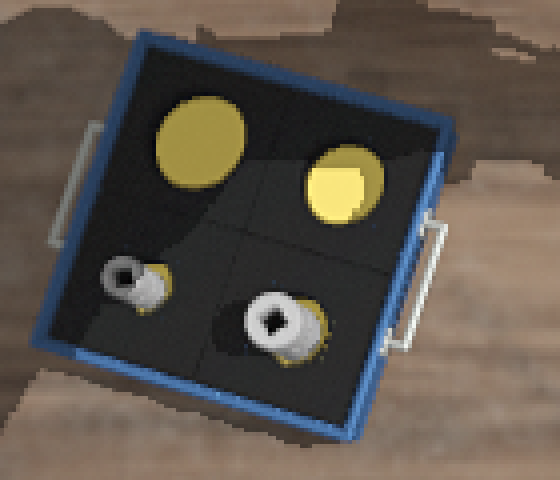

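The wrist view shows the 40 mm socket at (314,168), so at (0.632,-0.179). The top crop shows the first two sockets upright in their pockets.

Call:
carry_out:
  series:
    - [0, 0, 0, -0.0236, 0.0048, 0, 0.3]
    - [0, 0, 0, -0.0236, 0.0048, 0, 0.3]
    - [0, 0, 0, 0, 0, 0, 0.3]
    - [0, 0, 0, 0, 0, 0, 0.3]
    - [0, 0, 0, 0, 0, -0.03, 0.3]
    - [0, 0, 0, 0, 0, -0.035, 0.3]
    - [0, 0, 0, 0, 0, -0.035, 0.3]
    - [0, 0, 0, 0, 0, -0.035, 0.3]
    - [0, 0, 0, 0, 0, -0.035, 0.3]
    - [0, 0, 0, 0, 0, -0.026, 0.3]
    - [0, 0, 0, 0, 0, 0, 0.3]
    - [0, 0, 0, 0, 0, 0, 0.3]

```text
time_s: 16.82
tcp_pos: [0.6322, -0.1801, 0.0263]
ee_rot: [[-0.961, 0.276, -0.002], [0.276, 0.961, 0.0], [0.002, -0.0, -1.0]]
ft_force: [0.3, -0.1, 0.3]
opening: 0.057
grip_force: 0.0
```

Call:
carry_out:
  series:
    - [0, 0, 0, 0, 0, 0, -1]
    - [0, 0, 0, 0, 0, 0, -1]
    - [0, 0, 0, 0, 0, 0, -1]
    - [0, 0, 0, 0, 0, 0, -1]
    - [0, 0, 0, 0, 0, 0, -1]
    - [0, 0, 0, 0, 0, 0, -1]
    - [0, 0, 0, 0, 0, 0.01, -1]
    - [0, 0, 0, 0, 0, 0.03, -1]
    - [0, 0, 0, 0, 0, 0.03, -1]
    - [0, 0, 0, 0, 0, 0.03, -1]
    - [0, 0, 0, 0, 0, 0, -1]
    - [0, 0, 0, 0, 0, 0, -1]
  newtons: 30

```text
time_s: 17.82
tcp_pos: [0.6333, -0.1812, 0.1295]
ee_rot: [[-0.961, 0.277, 0.004], [0.277, 0.961, -0.0], [-0.004, 0.001, -1.0]]
ft_force: [-0.7, -0.2, -2.3]
opening: 0.039
grip_force: 30.0
```

Call:
carry_out:
  series:
    - [0, 0, 0, -0.0015, 0.0355, 0, -1]
    - [0, 0, 0, -0.0015, 0.0355, 0, -1]
    - [0, 0, 0, -0.0015, 0.0355, 0, -1]
    - [0, 0, 0, -0.0015, 0.0355, 0, -1]
    - [0, 0, 0, -0.0015, 0.0355, 0, -1]
    - [0, 0, 0, -0.0015, 0.0355, 0, -1]
    - [0, 0, 0, -0.0015, 0.0355, 0, -1]
    - [0, 0, 0, -0.0015, 0.0355, 0, -1]
    - [0, 0, 0, -0.0015, 0.0355, 0, -1]
    - [0, 0, 0, -0.0015, 0.0355, 0, -1]
    - [0, 0, 0, 0, 0, 0, -1]
    - [0, 0, 0, 0, 0, 0, -1]
    - [0, 0, 0, 0, 0, 0, -1]
    - [0, 0, 0, 0, 0, 0, -1]

```text
time_s: 18.98
tcp_pos: [0.6171, 0.1724, 0.1264]
ee_rot: [[-0.96, 0.279, -0.001], [0.279, 0.96, -0.001], [0.001, -0.002, -1.0]]
ft_force: [0.2, -0.3, -2.2]
opening: 0.0391
grip_force: 30.0
```

Call:
carry_out:
  series:
    - [0, 0, 0, 0, 0.001, 0, -1]
    - [0, 0, 0, 0, 0, -0.025, -1]
    - [0, 0, 0, 0, 0, -0.025, -1]
    - [0, 0, 0, 0, 0, -0.015, -1]
    - [0, 0, 0, 0, 0, -0.01, -1]
    - [0, 0, 0, 0, 0, -0.0095, -1]
    - [0, 0, 0, 0, 0, 0, -1]
    - [0, 0, 0, 0, 0, 0, -1]

```text
time_s: 19.65
tcp_pos: [0.6177, 0.1749, 0.043]
ee_rot: [[-0.961, 0.278, 0.0], [0.278, 0.961, 0.0], [-0.0, 0.0, -1.0]]
ft_force: [-0.4, 0.1, -2.2]
opening: 0.0392
grip_force: 30.0
```

Call:
carry_out:
  series:
    - [0, 0, 0, 0, 0, -0.0045, -1]
    - [0, 0, 0, 0, 0, 0, -1]
    - [0, 0, 0, 0, 0, 0, 0.25]
    - [0, 0, 0, 0, 0, 0, 0.25]
    - [0, 0, 0, 0, 0, 0, 0.25]
    - [0, 0, 0, 0, 0, 0, 0.25]
    - [0, 0, 0, 0, 0, 0.03, 0.25]
    - [0, 0, 0, 0, 0, 0.04, 0.25]
    - [0, 0, 0, 0, 0, 0.04, 0.25]
    - [0, 0, 0, 0, 0, 0.04, 0.25]
    - [0, 0, 0, 0, 0, 0.035, 0.52]
    - [0, 0, 0, 0, 0, 0, 0.52]
    - [0, 0, 0, 0, 0, 0, 0.52]

```text
time_s: 20.73
tcp_pos: [0.6185, 0.1755, 0.2256]
ee_rot: [[-0.961, 0.277, 0.004], [0.277, 0.961, 0.002], [-0.003, 0.003, -1.0]]
ft_force: [-0.9, -0.1, 0.3]
opening: 0.0637
grip_force: 0.0
```

Call:
carry_out:
  series:
    - [0, 0, 0, -0.0053, -0.0364, 0, 0.52]
    - [0, 0, 0, -0.0053, -0.0364, 0, 0.52]
    - [0, 0, 0, -0.0053, -0.0364, 0, 0.52]
    - [0, 0, 0, -0.0053, -0.0364, 0, 0.52]
    - [0, 0, 0, -0.0053, -0.0364, 0, 0.52]
    - [0, 0, 0, -0.0053, -0.0364, 0, 0.52]
    - [0, 0, 0, -0.0053, -0.0364, 0, 0.52]
    - [0, 0, 0, -0.0053, -0.0364, 0, 0.52]
    - [0, 0, 0, -0.0053, -0.0364, 0, 0.52]
    - [0, 0, 0, -0.0053, -0.0364, 0, 0.52]
    - [0, 0, 0, -0.0053, -0.0364, 0, 0.52]
    - [0, 0, 0, -0.0053, -0.0364, 0, 0.52]
    - [0, 0, 0, -0.0053, -0.0364, 0, 0.52]
    - [0, 0, 0, -0.0053, -0.0364, 0, 0.52]
    - [0, 0, 0, 0, 0, 0, 0.52]
    - [0, 0, 0, 0, 0, 0, 0.52]
    - [0, 0, 0, 0, 0, 0, 0.52]
    - [0, 0, 0, 0, 0, 0, 0.52]

```text
time_s: 22.23
tcp_pos: [0.5436, -0.3326, 0.222]
ee_rot: [[-0.961, 0.275, -0.001], [0.275, 0.961, 0.001], [0.001, 0.001, -1.0]]
ft_force: [-0.6, 0.5, -0.4]
opening: 0.066
grip_force: 0.0
```

```bash
python3 -c "
from h import *;look('w49',(.4785,-.316),.060,.025)"
```

```text
tcp [ 0.5436 -0.3326  0.222 ] open 0.066 guess px [316.  147.7]
dark 143 [317.1 148.9] [ 0.4798 -0.3153  0.06  ] tcp-> [-0.0637  0.0174]
grey 2235 [317.3 148.4] r 27.8
```

View pics/w49.png

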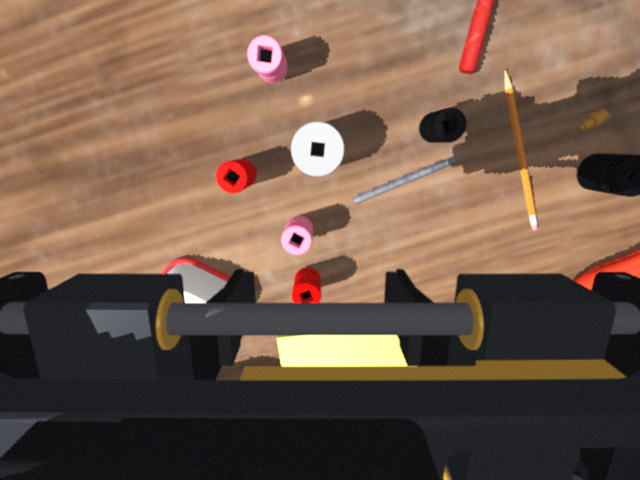

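The 49 mm socket is at (317,149), so at (0.480,-0.315). The red look-alike at (235,176) leaves about 15 mm of finger clearance.

Call:
carry_out:
  series:
    - [0, 0, 0, -0.0212, 0.0058, 0, 0.52]
    - [0, 0, 0, -0.0212, 0.0058, 0, 0.52]
    - [0, 0, 0, -0.0212, 0.0058, 0, 0.52]
    - [0, 0, 0, 0, 0, 0, 0.52]
    - [0, 0, 0, 0, 0, -0.03, 0.52]
    - [0, 0, 0, 0, 0, -0.035, 0.52]
    - [0, 0, 0, 0, 0, -0.035, 0.52]
    - [0, 0, 0, 0, 0, -0.035, 0.52]
    - [0, 0, 0, 0, 0, -0.034, 0.52]
    - [0, 0, 0, 0, 0, -0.025, 0.52]
    - [0, 0, 0, 0, 0, 0, 0.52]
    - [0, 0, 0, 0, 0, 0, 0.52]

```text
time_s: 23.28
tcp_pos: [0.4795, -0.3159, 0.0285]
ee_rot: [[-0.961, 0.276, -0.002], [0.276, 0.961, 0.001], [0.002, 0.0, -1.0]]
ft_force: [0.5, 0.6, 0.8]
opening: 0.0664
grip_force: 0.0
```

Call:
carry_out:
  series:
    - [0, 0, 0, 0, 0, 0, -1]
    - [0, 0, 0, 0, 0, 0, -1]
    - [0, 0, 0, 0, 0, 0, -1]
    - [0, 0, 0, 0, 0, 0, -1]
    - [0, 0, 0, 0, 0, 0, -1]
    - [0, 0, 0, 0, 0, 0, -1]
    - [0, 0, 0, 0, 0, 0.01, -1]
    - [0, 0, 0, 0, 0, 0.03, -1]
    - [0, 0, 0, 0, 0, 0.03, -1]
    - [0, 0, 0, 0, 0, 0.04, -1]
    - [0, 0, 0, 0, 0, 0, -1]
    - [0, 0, 0, 0, 0, 0, -1]
  newtons: 40

```text
time_s: 24.28
tcp_pos: [0.4805, -0.3178, 0.1417]
ee_rot: [[-0.961, 0.277, 0.004], [0.277, 0.961, -0.001], [-0.004, -0.0, -1.0]]
ft_force: [0.6, 0.4, -5.2]
opening: 0.048
grip_force: 40.0
```

Call:
carry_out:
  series:
    - [0, 0, 0, 0.0101, 0.036, 0, -1]
    - [0, 0, 0, 0.0101, 0.036, 0, -1]
    - [0, 0, 0, 0.0101, 0.036, 0, -1]
    - [0, 0, 0, 0.0101, 0.036, 0, -1]
    - [0, 0, 0, 0.0101, 0.036, 0, -1]
    - [0, 0, 0, 0.0101, 0.036, 0, -1]
    - [0, 0, 0, 0.0101, 0.036, 0, -1]
    - [0, 0, 0, 0.0101, 0.036, 0, -1]
    - [0, 0, 0, 0.0101, 0.036, 0, -1]
    - [0, 0, 0, 0.0101, 0.036, 0, -1]
    - [0, 0, 0, 0.0101, 0.036, 0, -1]
    - [0, 0, 0, 0.0101, 0.036, 0, -1]
    - [0, 0, 0, 0.0101, 0.036, 0, -1]
    - [0, 0, 0, 0.0101, 0.036, 0, -1]
    - [0, 0, 0, 0.0101, 0.036, 0, -1]
    - [0, 0, 0, 0.0101, 0.036, 0, -1]
    - [0, 0, 0, 0, 0, 0, -1]
    - [0, 0, 0, 0, 0, 0, -1]
    - [0, 0, 0, 0, 0, 0, -1]
    - [0, 0, 0, 0, 0, 0, -1]

```text
time_s: 25.95
tcp_pos: [0.6408, 0.2571, 0.138]
ee_rot: [[-0.96, 0.279, -0.002], [0.279, 0.96, -0.002], [0.001, -0.002, -1.0]]
ft_force: [0.1, -0.1, -3.4]
opening: 0.0482
grip_force: 40.0
```

Lower to about 4 mm above the floor (TCP 0.0445).

Call:
carry_out:
  series:
    - [0, 0, 0, 0, 0, -0.03, -1]
    - [0, 0, 0, 0, 0, -0.03, -1]
    - [0, 0, 0, 0, 0, -0.015, -1]
    - [0, 0, 0, 0, 0, -0.01, -1]
    - [0, 0, 0, 0, 0, -0.009, -1]
    - [0, 0, 0, 0, 0, 0, -1]
    - [0, 0, 0, 0, 0, 0, -1]

```text
time_s: 26.53
tcp_pos: [0.6415, 0.2586, 0.0456]
ee_rot: [[-0.961, 0.278, 0.0], [0.278, 0.961, 0.0], [-0.0, 0.0, -1.0]]
ft_force: [0.0, 0.5, -3.8]
opening: 0.0482
grip_force: 40.0
```

Call:
carry_out:
  series:
    - [0, 0, 0, 0, 0, -0.005, -1]
    - [0, 0, 0, 0, 0, 0, -1]
    - [0, 0, 0, 0, 0, 0, 0.43]
    - [0, 0, 0, 0, 0, 0, 0.43]
    - [0, 0, 0, 0, 0, 0, 0.43]
    - [0, 0, 0, 0, 0, 0, 0.43]
    - [0, 0, 0, 0, 0, 0.03, 0.43]
    - [0, 0, 0, 0, 0, 0.04, 0.43]
    - [0, 0, 0, 0, 0, 0.04, 0.43]
    - [0, 0, 0, 0, 0, 0.04, 0.43]
    - [0, 0, 0, 0, 0, 0.035, 0.43]
    - [0, 0, 0, -0.02, -0.035, 0, 0.43]
    - [0, 0, 0, -0.02, -0.035, 0, 0.43]
    - [0, 0, 0, -0.02, -0.035, 0, 0.43]
    - [0, 0, 0, -0.02, -0.035, 0, 0.43]
    - [0, 0, 0, -0.02, -0.035, 0, 0.43]
    - [0, 0, 0, -0.02, -0.035, 0, 0.43]
    - [0, 0, 0, -0.02, -0.035, 0, 0.43]
    - [0, 0, 0, 0, 0, 0, 0.43]
    - [0, 0, 0, 0, 0, 0, 0.43]

```text
time_s: 28.2
tcp_pos: [0.5006, 0.012, 0.2257]
ee_rot: [[-0.96, 0.281, 0.001], [0.281, 0.96, 0.002], [-0.001, 0.002, -1.0]]
ft_force: [1.0, 1.1, -0.0]
opening: 0.0622
grip_force: 0.0
```

```bash
python3 -c "
from h import *
im=arm.camera('top')[:,:,::-1];cv2.imwrite('pics/top2.png',im)
cv2.imwrite('pics/top2c.png',cv2.resize(im[150:320,150:510],None,fx=2.2,fy=2.2,interpolation=2))
sc=arm.camera('scene')[:,:,::-1];cv2.imwrite('pics/sc2.png',cv2.resize(sc[140:260,220:380],None,fx=5,fy=5,interpolation=2))"
```

```text
(no output)
```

View pics/top2c.png

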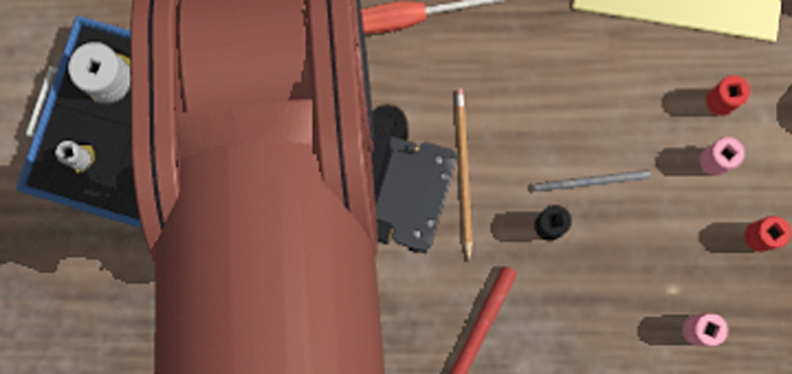

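View pics/sc2.png

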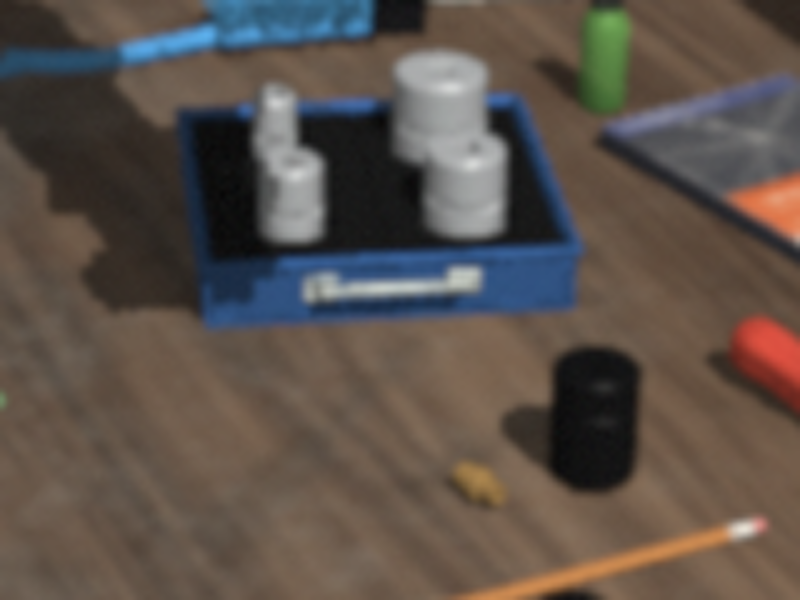

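All four chrome sockets stand upright and sunk in the tray. The black impact sockets are still standing, and the look-alikes have not moved. The arm is clear of everything.

```bash
python3 -c "
from rig import arm;print(arm.finish_job())"
```

```text
the job is handed in; nothing more can be done
None
```

The job is handed in: all four chrome sockets stand drive hole up in their matching pockets, seated as far as the last pictures show, and I left the black impact sockets and the red and pink look-alikes untouched.

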